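# Start and run in the red filler plug of a curing flask

### The job

The red wing plug on one of the two curing flasks is standing proud on the crest of its thread. Back it off anticlockwise until it can drop into the thread start (its white tip over the white line), let or bring it down there, then run it in clockwise until it is fully home, and let go. Never force it down or turn it farther clockwise before it has dropped in, and leave the blue plug as it is.

Things in the scene. Friction and masses are not known exactly. Their poses are not given: they have to be found in the camera images.
- red_flask: Bolted-down round green-painted flask under the red plug, foot 112 mm across, deck 88 mm across and 60 mm above the table; origin under its centre. A white radial line on the deck beside the plug marks where the plug's white tip stands at the thread start, a yellow round dot where it stands when home. The plug is captive: it turns and sinks but cannot lift off or tilt.
- red_grip (a point): Point on the red plug's turning axis, inside its wing, moving with it. Knurled red disc 54 mm across, 13 mm high; straight wing across it 50 mm long, 14 mm thick, 25 mm high. The point is 14 mm above the disc, 11 mm below the wing's top, 98 mm above the table when proud. x runs along the wing away from its white end (white tip at -x), y through its thickness, z up.
- red_turn (a joint): Turn of the red plug (rad), growing clockwise seen from above. 0: white tip over the white line, middle of the thread start, which is open from -0.28 to +0.28. It begins at 0.5 to 0.85, resting on the crest. Home is 1.2, against a stop at 1.25; the other stop is at -0.75. Turns easily (0.02 N m).
- red_depth (a joint): How far the red plug has sunk (m): 0 on the crest, as it begins; 0.008 once dropped into the thread start; then the thread draws it down evenly from 0.008 (turn 0.15) to 0.0105 (turn 1.15). It drops by its own weight (0.16 kg) when nothing holds it up; gripped firmly it stays at the gripper's height and must be lowered with it.
- blue_grip (a point): The same point on the blue plug of the other, otherwise identical flask. That plug is already home (the point 87 mm above the table) and is to be left alone.
- blue_turn (a joint): Turn of the blue plug (rad), growing anticlockwise seen from above: 0 is home, as it begins.
Things that resemble listed ones, but are neither listed nor needed, are in the scene too. Leave any brown look-alike of the part that bears blue_grip alone.

How it is judged:
By the outcome, as a careful person would: the job done as asked, in the order asked, and still so for the second after the job is handed in, with the robot touching nothing.
It also fails if it takes over 32 s, if anything falls off the work surface, if the arm or the gripper's body presses on something with over 40 N, if the wrist force passes 120 N, or if a joint passes its speed limit or range.

### The arm

A 7-joint arm with a two-finger parallel gripper is mounted at the origin on a cart in front of the work surface, level with it; the furniture and walls round the work are solid. World frame = base frame: x ahead of the robot, y to its left, z up, the work surface at z = 0. Lengths are in m, angles in rad, forces in N, time in s.
With the tool pointing down it reaches from about 0.425 to 0.825 m from the base axis. Payload 3.6 kg.
Tool frame: the origin (TCP) lies on the centre line of the jaws, within the pads' length; the fingertips stand 11 mm ahead of it and the grasp point (between the pads) lies 8 mm behind it (env.tcp_to_tips is the distance from the TCP to the fingertips, in m); z points along the fingers, y is the line along which they close (so a half turn about z gives the same grasp; the last joint's range is limited). The gripper opens to 85 mm and grips with 20 to 120 N. Pads are 22 mm wide; open, the fingers measure 114 mm over their backs; the gripper's body (76 mm by 85 mm) begins 54 mm behind the grasp point. The pads swing forward as they close: fully open they stand 13 mm farther back than shut.
Start: joints at [1.113, 0.615, -0.013, 1.423, 0.008, 1.103, -0.04], TCP at [0.272, -0.59, 0.242] pointing down, gripper open.
Joint ranges: [-3.12, 3.12], [-0.3, 2.06], [-1.34, 1.32], [0.26, 2.42], [-1.36, 4.5], [0.01, 1.98], [-2.84, 2.84]. Speed limits (rad/s): [2.79, 2.79, 3.14, 3.14, 3.14, 3.14, 3.14].

### API

Orientations are given as a rotation vector (axis times angle).
In Python, from workcell import env, vision gives the robot as it stands.
- The arm moves only by the tool send_rows, never from a script. Its argument "motion" is a list of rows, each a list of 5 numbers: the shift along the tool's x, y, z in mm, then the turn about the tool's z in rad, then the finger opening in mm, from 0 to 85.4. A call has 1 to 20 rows; each row shifts and turns the commanded pose from where the row before left it, along the tool's axes as they then stand; what a row does not reach is not made up. A row lasts 1/12 s, in which the tool goes at most 41.7 mm and 7.16 degrees, less where a joint would pass 70% of its speed; a pose out of reach is approached as far as the arm can. A call is refused whole if a number of a shift passes 41.7 or a number of a turn 0.125, either way. A call with a gripper value outside its range is refused whole. The fingers move at their own pace and stop on an object; "squeeze" is the grip in N (left out, the last holds). Time passes only in rows, so rows that do not move let the fingers close. It gives the time, the measured TCP pose, the force, the opening and the grip force at its end, in the units of the state.
- env.get_state(): the state, without advancing time (a new reading comes with each control period).
- vision.snapshot(name): name is "scene" or "top" or "wrist"; returns the picture (480x640x3 uint8, blue, green, red); there is no depth.
- vision.get_calibration(name): a dict with "mtx" (3x3 intrinsics, pixels), "k1" (the pictures are not rectified: a ray, as slopes to the right and down, at radius r is drawn at 1 + k1 r^2 times it, then the intrinsics apply), "rvec" (rotation vector, rad) and "tvec" (3), from world to camera coordinates, as OpenCV has them; the wrist camera has in their place "mount" (4x4, takes a point from camera to tool coordinates, whose origin is the TCP and whose axes are the flange's). Camera axes: x right, y down, z forward; pixel columns grow to the right and rows downward; lengths in m; the calibration is good to about 2 mm. A picture is of the moment at which its call begins: read the wrist's pose just before it. get_calibration takes no time and is no camera call.
- env.finish_job(): hands the job in; it is judged then, once.
The state is a dict: "clock": time; "q": joint angles; "qvel": joint speeds; "tau": joint torques, N m; "tcp_pos": TCP position; "eef_rot": TCP orientation; "wrist_force": force on the tool from outside, world axes, zero at the start; "torque": the same for the moment, N m; "gripper_width": finger opening in m; "grasp_force": force on a finger pad.
Only numpy, scipy, OpenCV 4.12 (cv2) and the standard library are available. Lean on these libraries where they do the work, as an engineer would, in place of code of your own. Each camera call takes 0.05 s, during which the arm holds its last target. There are 200 camera calls.

## Working session

There is one attempt and no reset: what is moved stays moved. The work goes in short steps, Python scripts to look and compute and a tool call to move; the robot and the scene stay as the last step left them, time stands still between calls to the robot, and variables do not carry over. Pictures are saved under pics/ and viewed, at most 10 in all, crops included, and the job is handed in when it is done.

Besides the shell and the picture viewer there is one more tool, called after "Request:" by a JSON object that holds its "op" and its "data". send_rows: Moves the arm, as the interface text tells. Its arguments: {"type":"object","properties":{"motion":{"type":"array","items":{"type":"array","items":{"type":"number"}}},"squeeze":{"type":"number"}},"required":["motion"]}

```bash
mkdir -p pics
python3 - <<'E'
from workcell import env, vision
import cv2
s=env.get_state(); print({k:s[k] for k in('clock','tcp_pos','eef_rot','gripper_width')})
a=vision.snapshot('top');b=vision.snapshot('scene')
cv2.imwrite('pics/top.png',a);cv2.imwrite('pics/scene.png',b)
for n in('top','scene','wrist'):print(vision.get_calibration(n))
E
```

```text
{'clock': 0.0, 'tcp_pos': array([ 0.2717246 , -0.58964383,  0.24109788]), 'eef_rot': array([-3.06609889e+00, -6.72537055e-01,  9.77993933e-04]), 'gripper_width': 0.08545329143286923}
{'mtx': array([[531.55061253,   0.        , 332.3509173 ],
       [  0.        , 531.55061253, 234.59953009],
       [  0.        ,   0.        ,   1.        ]]), 'k1': -0.07379089694461262, 'rvec': array([ 2.16549174, -2.12913625,  0.10902061]), 'tvec': array([-0.06557978,  0.5379096 ,  0.93017379])}
{'mtx': array([[449.94319765,   0.        , 316.53213236],
       [  0.        , 449.94319765, 241.51263516],
       [  0.        ,   0.        ,   1.        ]]), 'k1': -0.09258682713813439, 'rvec': array([ 0.74799959, -2.59400331,  1.12879157]), 'tvec': array([0.41320453, 0.30780556, 0.6592485 ])}
{'mtx': array([[342.88690079,   0.        , 319.60410976],
       [  0.        , 342.88690079, 240.42605436],
       [  0.        ,   0.        ,   1.        ]]), 'k1': -0.03542931345115732, 'mount': array([[-3.98283754e-04, -9.57684285e-01, -2.87820519e-01,
         7.25149339e-02],
       [ 9.99999862e-01, -2.82526224e-04, -4.43723660e-04,
         4.94941434e-04],
       [ 3.43630332e-04, -2.87820656e-01,  9.57684265e-01,
        -1.30983548e-01],
       [ 0.00000000e+00,  0.00000000e+00,  0.00000000e+00,
         1.00000000e+00]])}
```

View pics/top.png

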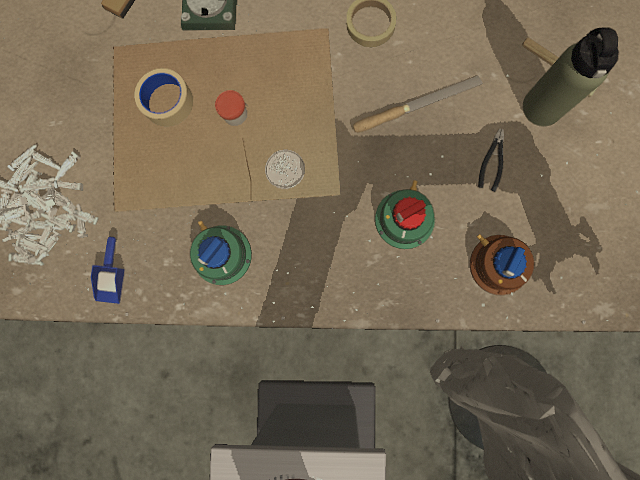

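View pics/scene.png

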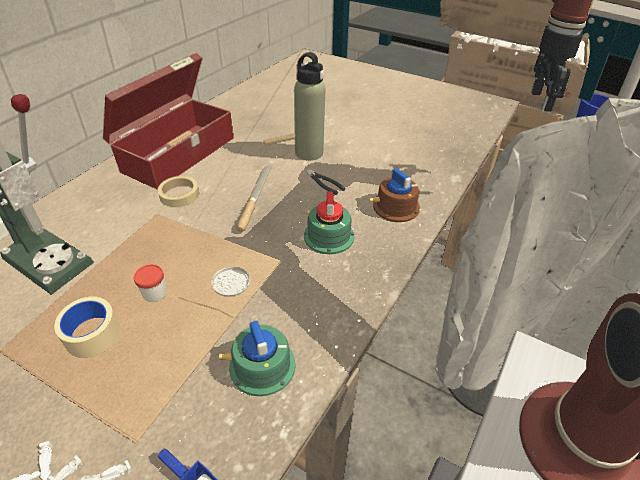

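Candidates in top image: red plug on green flask at (409,212) – the only red wing plug on a green flask, so it is the target. The blue plug on the green flask (215,252) is the one to leave alone, as is the brown look-alike (508,262). The red-lidded jar (230,105) has no wing. I'll confirm the target in a crop.

```bash
cat > h.py <<'E'
import numpy as np, cv2
from scipy.spatial.transform import Rotation as R
from workcell import env, vision
def cam(name,st=None):
    c=vision.get_calibration(name)
    if 'mount' in c:
        T=np.eye(4);T[:3,:3]=R.from_rotvec(st['eef_rot']).as_matrix();T[:3,3]=st['tcp_pos'];M=T@c['mount'];return c,M[:3,:3],M[:3,3]
    r=R.from_rotvec(c['rvec']).as_matrix();return c,r.T,-r.T@c['tvec']
def world(name,px,z,st=None):
    c,r,o=cam(name,st);D=np.array([c['k1'],0,0,0,0])
    u=cv2.undistortPoints(np.array(px,float).reshape(-1,1,2),c['mtx'],D).reshape(-1,2)
    d=np.c_[u,np.ones(len(u))]@r.T
    return o+d*((np.broadcast_to(z,len(u))-o[2])/d[:,2])[:,None]
def proj(name,P,st=None):
    c,r,o=cam(name,st);p=(np.array(P,float)-o)@r
    return cv2.projectPoints(p,np.zeros(3),np.zeros(3),c['mtx'],np.array([c['k1'],0,0,0,0]))[0].reshape(-1,2)
E
python3 - <<'E'
from h import *
a=cv2.imread('pics/top.png')[170:260,350:470];b=cv2.imread('pics/scene.png')[180:260,285:375]
cv2.imwrite('pics/crop.png',np.hstack([cv2.resize(a,None,fx=400/120,fy=400/120,interpolation=2),cv2.resize(b[:, :],(338,300),interpolation=2)]))
a=cv2.imread('pics/top.png');hsv=cv2.cvtColor(a,cv2.COLOR_BGR2HSV)
m=(((hsv[...,0]>60)&(hsv[...,0]<90)&(hsv[...,1]>100)))
m[:, :360]=0;m[:, 450:]=0;m[:175]=0;m[260:]=0
ys,xs=np.nonzero(m);(c,r)=cv2.minEnclosingCircle(np.c_[xs,ys].astype(np.float32));print(c,r)
print(world('top',[c],0.005))
red=((hsv[...,0]<8)|(hsv[...,0]>172))&(hsv[...,1]>150);red[:, :360]=0;red[:,450:]=0;red[:175]=0;red[260:]=0
ys,xs=np.nonzero(red);c=(xs.mean(),ys.mean());print(c,world('top',[c],0.09),len(xs))
E
```

```text
(404.4398193359375, 218.7666015625) 29.34539031982422
[[ 0.57425936 -0.18994305  0.005     ]]
(np.float64(409.9933949801849), np.float64(212.21268163804493)) [[ 0.57245355 -0.18979351  0.09      ]] 757
```

View pics/crop.png

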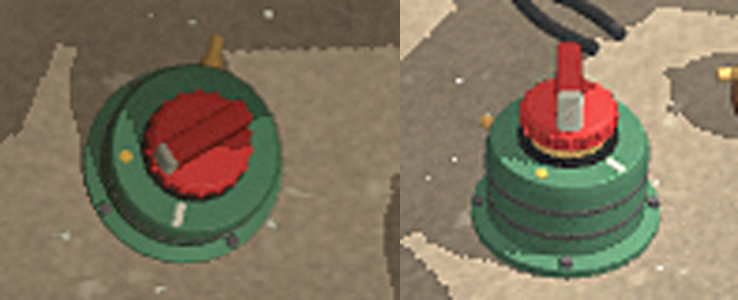

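Run:
```python
from h import *
np.set_printoptions(precision=3,suppress=True)
c=np.array([.573,-.190])
for n,p,z in(('tip',(399.5,216.8),.103),('line',(403.7,234.5),.06),('dot',(387.5,216.8),.06),('far',(425,203),.108)):
    w=world('top',[p],z)[0];d=w[:2]-c;print(n,w,np.hypot(*d),np.arctan2(d[1],d[0]))
for p in((555,170),(600,150),(585,172),(570,160)):pass
print('scene tip',world('scene',[(285+(570-400)*90/338,180+97*80/300)],.109))
print(R.from_rotvec(env.get_state()['eef_rot']).as_matrix())
print('cams',cam('top')[2],cam('scene')[2])
for z in(-.2,0,.2,.4,.6):print(z,'T',world('top',[(435,365),(480,348),(600,480)],z)[:,:2].ravel(),'S',world('scene',[(520,115),(600,105),(445,385)],z)[:,:2].ravel())
```

```text
tip [ 0.562 -0.171  0.103] 0.022288742388077282 2.0787233062805317
line [ 0.538 -0.182  0.06 ] 0.036115441609272 2.930852539875528
dot [ 0.569 -0.154  0.06 ] 0.03642283820372788 1.6888831815676264
far [ 0.585 -0.213  0.108] 0.025975890950287402 -1.069630912367792
scene tip [[ 0.559 -0.165  0.109]]
[[ 0.908  0.419 -0.001]
 [ 0.419 -0.908  0.002]
 [-0.    -0.002 -1.   ]]
cams [ 0.421 -0.079  0.988] [0.209 0.451 0.673]
-0.2 T [ 0.283 -0.281  0.321 -0.381  0.037 -0.646] S [ 0.388 -1.475  0.09  -1.815  0.228 -0.108]
0 T [ 0.306 -0.247  0.338 -0.33   0.101 -0.55 ] S [ 0.347 -1.034  0.117 -1.296  0.224  0.02 ]
0.2 T [ 0.329 -0.213  0.355 -0.279  0.166 -0.455] S [ 0.306 -0.592  0.145 -0.776  0.219  0.148]
0.4 T [ 0.353 -0.179  0.371 -0.228  0.231 -0.359] S [ 0.265 -0.151  0.172 -0.257  0.215  0.277]
0.6 T [ 0.376 -0.145  0.388 -0.177  0.295 -0.264] S [0.224 0.291 0.199 0.262 0.211 0.405]
```

The crop confirms it: a red wing plug on the green flask, white tip at about (399,217), line at (404,234), dot at (387,217). Turn is about 0.84 and the axis is near (0.573,-0.190). I'll go up and outward first, clear of the draped chair, then over the flask.

Request:
{"op": "send_rows", "data": {"motion": [[0, 0, -35, 0, 85], [0, 0, -35, 0, 85], [33, 0, -10, 0, 85], [33, 0, -10, 0, 85], [33, 0, 0, 0, 85], [33, 0, 0, 0, 85], [33, 0, 0, 0, 85], [33, 0, 0, 0, 85], [24, -23.5, 0, 0, 85], [24, -23.5, 0, 0, 85], [24, -23.5, 0, 0, 85], [24, -23.5, 0, 0, 85], [24, -23.5, 0, 0, 85], [24, -23.5, 0, 0, 85], [24, -23.5, 0, 0, 85], [24, -23.5, 0, 0, 85], [24, -23.5, 0, 0, 85], [24, -23.5, 0, 0, 85], [0, 0, 0, 0, 85], [0, 0, 0, 0, 85]]}}

```text
clock: 1.77
tcp_pos: [0.5722, -0.1901, 0.3318]
eef_rot: [-3.065, -0.682, 0.001]
wrist_force: [0.1, -0.7, -0.0]
gripper_width: 0.0852
grasp_force: 0.0
```

Request:
{"op": "send_rows", "data": {"motion": [[0, 0, 15, -0.117, 85], [0, 0, 15, -0.117, 85], [0, 0, 15, -0.117, 85], [0, 0, 15, -0.117, 85], [0, 0, 0, -0.117, 85], [0, 0, 0, -0.117, 85], [0, 0, 0, -0.117, 85], [0, 0, 0, -0.117, 85], [0, 0, 0, -0.117, 85], [0, 0, 0, -0.117, 85], [0, 0, 0, -0.117, 85], [0, 0, 0, -0.117, 85], [0, 0, 0, -0.117, 85], [0, 0, 0, -0.117, 85], [0, 0, 0, 0, 85], [0, 0, 0, 0, 85]]}}

```text
clock: 3.1
tcp_pos: [0.5707, -0.1954, 0.2718]
eef_rot: [-1.611, -2.696, 0.002]
wrist_force: [-0.5, -0.7, -0.1]
gripper_width: 0.0849
grasp_force: 0.0
```

Run:
```python
from h import *
s=env.get_state();print(s['clock'],s['tcp_pos'],s['q'],s['wrist_force'],R.from_rotvec(s['eef_rot']).as_matrix())
a=vision.snapshot('wrist');cv2.imwrite('pics/w1.png',a)
np.save('w1.npy',np.r_[s['tcp_pos'],s['eef_rot']])
```

```text
3.1 [ 0.57069677 -0.19540168  0.27181963] [ 0.58429486  0.55315428 -0.48374074  1.51360209  0.27254259  1.14322439
  0.54165614] [-0.48847081 -0.70780859 -0.10138045] [[-4.73615881e-01  8.80730754e-01 -1.15636108e-03]
 [ 8.80731497e-01  4.73615708e-01 -4.36039235e-04]
 [ 1.63637610e-04 -1.22495873e-03 -9.99999236e-01]]
```

View pics/w1.png

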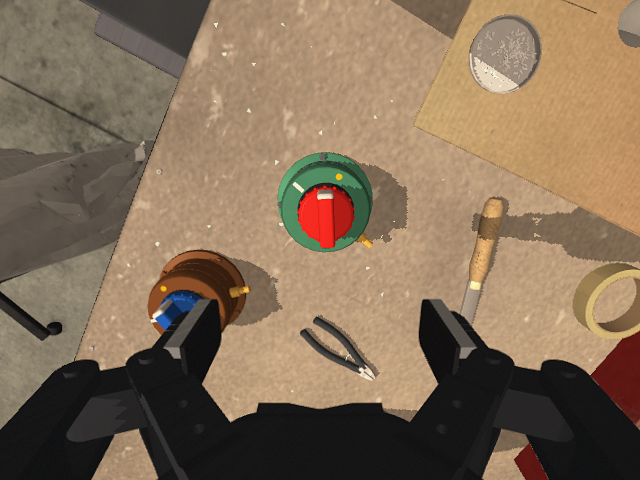

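The wrist view shows the red plug centred at (326,214), its wing vertical in the image with the white tip at (325,194), the line at (297,187) and the dot at (339,177). I'll measure it exactly.

```bash
cat > m.py <<'E'
from h import *
np.set_printoptions(precision=4,suppress=True)
def wing(a,st,ztop,z0,box):
    hsv=cv2.cvtColor(a,cv2.COLOR_BGR2HSV).astype(int);h,s,v=hsv[...,0],hsv[...,1],hsv[...,2]
    red=((h<8)|(h>172))&(s>150);k=np.zeros_like(red);x0,y0,x1,y1=box;k[y0:y1,x0:x1]=1;red&=k
    ys,xs=np.nonzero(red);c,r=cv2.minEnclosingCircle(np.c_[xs,ys].astype(np.float32));print('red',c,r,world('wrist',[c],z0,st)[0])
E
python3 - <<'E'
from m import *
p=np.load('w1.npy');st=dict(tcp_pos=p[:3],eef_rot=p[3:]);a=cv2.imread('pics/w1.png')
wing(a,st,.109,.08,(290,180,365,255))
pts=dict(tip=((325,195),.104),far=((327,247),.109),line=((297,187),.06),dot=((339,177),.06))
for k,(q,z) in pts.items():print(k,world('wrist',[q],z,st)[0])
hsv=cv2.cvtColor(a,cv2.COLOR_BGR2HSV);g=(hsv[...,0]>60)&(hsv[...,0]<90)&(hsv[...,1]>100);g[:140]=0;g[265:]=0;g[:,:270]=0;g[:,380:]=0
ys,xs=np.nonzero(g);c,r=cv2.minEnclosingCircle(np.c_[xs,ys].astype(np.float32));print(c,r,world('wrist',[c],.0,st))
cv2.imwrite('pics/w1c.png',cv2.resize(a[140:270,260:400],None,fx=4.2,fy=4.2,interpolation=2))
E
```

```text
red (325.9107971191406, 216.1267547607422) 31.468109130859375 [ 0.575  -0.1927  0.08  ]
tip [ 0.5623 -0.1719  0.104 ]
far [ 0.5859 -0.2117  0.109 ]
line [ 0.5378 -0.184   0.06  ]
dot [ 0.5699 -0.1555  0.06  ]
(324.9047546386719, 201.85714721679688) 49.22872543334961 [[ 0.5755 -0.1932  0.    ]]
```

View pics/w1c.png

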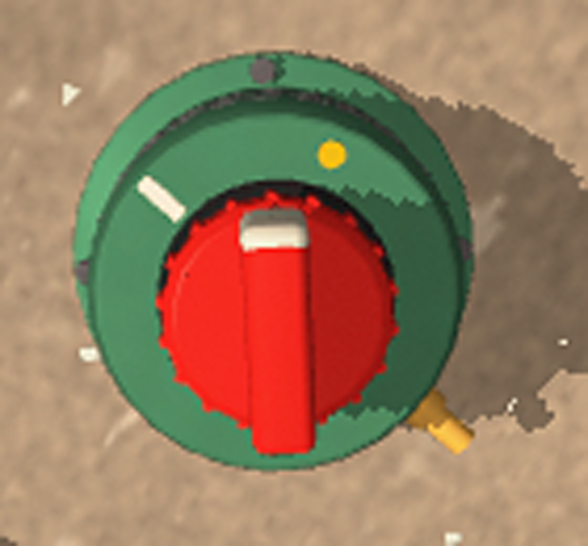

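Request:
{"op": "send_rows", "data": {"motion": [[0.5, 4.7, 10, -0.06, 60], [0, 0, 30, 0, 50], [0, 0, 30, 0, 50], [0, 0, 30, 0, 50], [0, 0, 20, 0, 50], [0, 0, 10, 0, 50], [0, 0, 0, 0, 50], [0, 0, 0, 0, 50]]}}

```text
clock: 3.82
tcp_pos: [0.5758, -0.1911, 0.1427]
eef_rot: [1.524, 2.747, 0.0]
wrist_force: [0.6, 0.2, -0.2]
gripper_width: 0.0501
grasp_force: 0.0
```

Run:
```python
from m import *
s=env.get_state();M=R.from_rotvec(s['eef_rot']).as_matrix();print(s['clock'],s['tcp_pos'],np.arctan2(M[1,0],M[0,0]),s['q'][6])
a=vision.snapshot('wrist');cv2.imwrite('pics/w2.png',a);np.save('w2.npy',np.r_[s['tcp_pos'],s['eef_rot']])
print(proj('wrist',[[.5745,-.1925,.109],[.5745,-.1925,.084]],s))
```

```text
3.8167 [ 0.5758 -0.1911  0.1427] 2.1287457720425094 0.5136926495468025
[[317.886  284.5868]
 [318.0248 267.1853]]
```

View pics/w2.png

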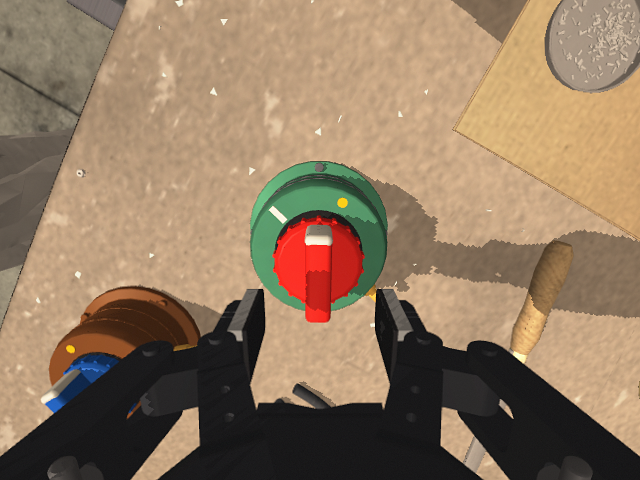

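Run:
```python
from m import *
p=np.load('w2.npy');st=dict(tcp_pos=p[:3],eef_rot=p[3:])
M=R.from_rotvec(p[3:]).as_matrix()
w=world('wrist',[(318.5,233),(317.5,322),(278,214),(343,203)],[.109,.109,.06,.06],st)
print(w, w[:2].mean(0), np.arctan2(*(w[0]-w[1])[1::-1]), np.hypot(*(w[0]-w[1])[:2]))
a,b=w[2,:2],w[3,:2];print(np.hypot(*(a-b)))
print('tool',(w[:2].mean(0)-p[:3])@M)
c,r=0,0
for c in (w[:2].mean(0)[:2],np.array([.5745,-.1925])):print(c,[(np.hypot(*(q-c)),np.arctan2(*(q-c)[::-1])) for q in(a,b)])
```

```text
[[ 0.56   -0.1686  0.109 ]
 [ 0.586  -0.2114  0.109 ]
 [ 0.5386 -0.1832  0.06  ]
 [ 0.5699 -0.1554  0.06  ]] [ 0.573 -0.19   0.109] 2.116560129033906 0.050034727403294905
0.04183990206823524
tool [ 0.0024 -0.0018  0.0337]
[ 0.573 -0.19 ] [(np.float64(0.03502111329260991), np.float64(2.9466510851492234)), (np.float64(0.0347383558854729), np.float64(1.6602362213304587))]
[ 0.5745 -0.1925] [(np.float64(0.03706264348625348), np.float64(2.8875793485718146)), (np.float64(0.03741522051734083), np.float64(1.6945495048100783))]
```

Request:
{"op": "send_rows", "data": {"motion": [[1, -1.3, 20, 0, 50], [0, 0, 15, 0, 40], [0, 0, 8, 0, 40], [0, 0, 0, 0, 40], [0, 0, 0, 0, 40]], "squeeze": 30}}

```text
clock: 4.28
tcp_pos: [0.5745, -0.1908, 0.1004]
eef_rot: [1.522, 2.746, 0.001]
wrist_force: [-0.6, -0.3, -0.3]
gripper_width: 0.0401
grasp_force: 0.0
```

Request:
{"op": "send_rows", "data": {"motion": [[0, 0, 0, 0, 30], [0, 0, 0, 0, 24], [0, 0, 0, 0, 18], [0, 0, 0, 0, 12], [0, 0, 0, 0, 10], [0, 0, 0, 0, 10], [0, 0, 0, 0, 10]]}}

```text
clock: 4.87
tcp_pos: [0.5745, -0.1906, 0.1002]
eef_rot: [1.521, 2.747, 0.001]
wrist_force: [-0.7, 1.2, 4.4]
gripper_width: 0.013
grasp_force: 31.4
```

Request:
{"op": "send_rows", "data": {"motion": [[0, 0, -0.4, 0, 10], [0, 0, 0, -0.06, 10], [0, 0, 0, -0.08, 10], [0, 0, 0, -0.08, 10], [0, 0, 0, -0.08, 10], [0, 0, 0, 0, 10]]}}

```text
clock: 5.37
tcp_pos: [0.5743, -0.1908, 0.1001]
eef_rot: [1.092, 2.944, 0.001]
wrist_force: [-0.3, -0.7, 4.2]
gripper_width: 0.0133
grasp_force: 31.5
```

Request:
{"op": "send_rows", "data": {"motion": [[0, 0, -0.4, 0, 10], [0, 0, 0, -0.08, 10], [0, 0, 0, -0.08, 10], [0, 0, 0, -0.08, 10], [0, 0, 0, -0.08, 10], [0, 0, 0, -0.08, 10], [0, 0, 0, -0.08, 10], [0, 0, 0, 0, 10], [0, 0, 0, 0, 10]]}}

```text
clock: 6.12
tcp_pos: [0.5741, -0.1911, 0.0995]
eef_rot: [0.368, 3.119, 0.001]
wrist_force: [3.1, -0.6, -2.1]
gripper_width: 0.0134
grasp_force: 30.6
```

Run:
```python
from m import *
s=env.get_state();M=R.from_rotvec(s['eef_rot']).as_matrix();print(s['clock'],s['tcp_pos'],np.arctan2(M[1,0],M[0,0]),s['q'][6],s['torque'])
a=vision.snapshot('wrist');np.save('w3.npy',np.r_[s['tcp_pos'],s['eef_rot']])
cv2.imwrite('pics/w3.png',cv2.resize(a[150:350,200:440],None,fx=3,fy=3,interpolation=2))
```

```text
6.1167 [ 0.5741 -0.1911  0.0995] 2.9064846815863024 1.1020443790494359 [-0.1879 -0.7501  0.037 ]
```

View pics/w3.png

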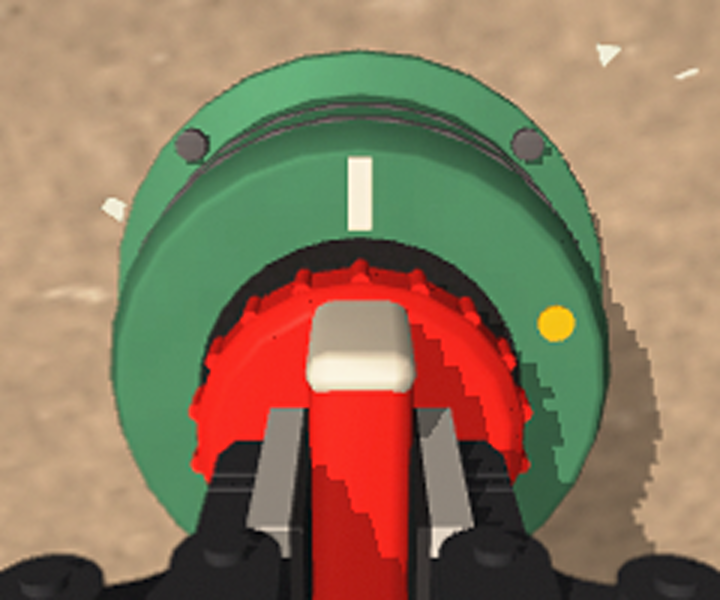

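The tip (crop 360,350) is lined up with the white line (360,195), so the turn is about 0. I'll open slightly so the plug drops by its own weight.

Request:
{"op": "send_rows", "data": {"motion": [[0, 0, 0, 0, 25], [0, 0, 0, 0, 25], [0, 0, 0, 0, 25], [0, 0, 0, 0, 25], [0, 0, 0, 0, 25], [0, 0, 0, 0, 25]]}}

```text
clock: 6.67
tcp_pos: [0.5735, -0.1907, 0.1001]
eef_rot: [-0.363, -3.12, 0.0]
wrist_force: [-0.4, 0.3, -0.4]
gripper_width: 0.0249
grasp_force: 0.0
```

Run:
```python
from m import *
s=env.get_state();M=R.from_rotvec(s['eef_rot']).as_matrix();print(s['clock'],s['tcp_pos'],np.arctan2(M[1,0],M[0,0]),s['wrist_force'])
a=vision.snapshot('wrist')
print(proj('wrist',[[.5741-.025*.972,-.1911+.025*.233,z] for z in(.109,.101)],s))
cv2.imwrite('pics/w4.png',cv2.resize(a[150:350,200:440],None,fx=3,fy=3,interpolation=2))
```

```text
6.6667 [ 0.5735 -0.1907  0.1001] 2.909703019995441 [-0.4214  0.2502 -0.4189]
[[321.5703 272.7187]
 [321.4463 265.2411]]
```

View pics/w4.png

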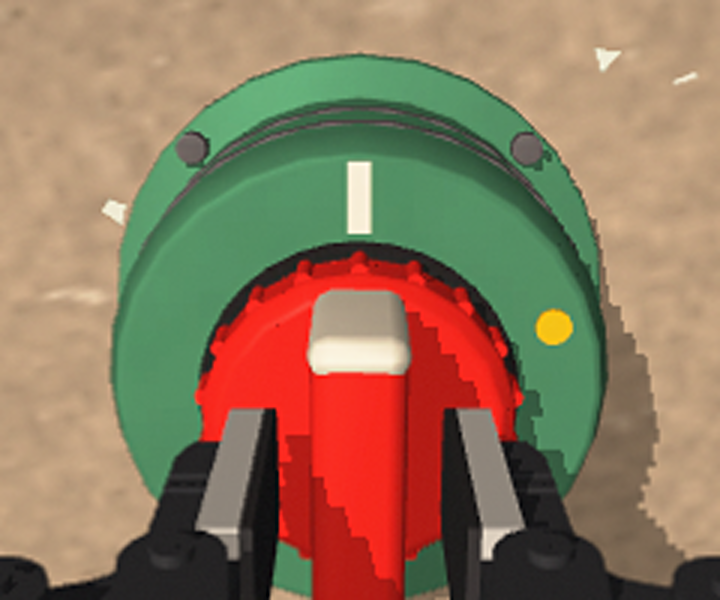

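The wing shrank from 104 to 97 crop px and its tip edge moved up about 19 crop px relative to the line, so the plug dropped about 8 mm. I'll follow it down, regrip lightly and run it in along the thread pitch.

Request:
{"op": "send_rows", "data": {"motion": [[0, 0, 4, 0, 25], [0, 0, 4, 0, 25], [0, 0, 0, 0, 25], [0, 0, 0, 0, 20], [0, 0, 0, 0, 16], [0, 0, 0, 0, 12], [0, 0, 0, 0, 11], [0, 0, 0, 0, 11], [0, 0, 0, 0, 11]], "squeeze": 20}}

```text
clock: 7.47
tcp_pos: [0.5737, -0.1909, 0.0922]
eef_rot: [0.364, 3.12, -0.0]
wrist_force: [-0.9, -1.2, -0.6]
gripper_width: 0.0136
grasp_force: 22.9
```

Request:
{"op": "send_rows", "data": {"motion": [[0, 0, 0, 0.07, 11], [0, 0, 0, 0.08, 11], [0, 0, 0.2, 0.08, 11], [0, 0, 0.2, 0.08, 11], [0, 0, 0.2, 0.08, 11], [0, 0, 0, 0, 11]]}}

```text
clock: 7.97
tcp_pos: [0.5739, -0.1905, 0.0916]
eef_rot: [0.963, 2.99, -0.0]
wrist_force: [-0.2, 0.1, -1.0]
gripper_width: 0.0134
grasp_force: 22.8
```

Request:
{"op": "send_rows", "data": {"motion": [[0, 0, 0.2, 0.08, 11], [0, 0, 0.2, 0.08, 11], [0, 0, 0.2, 0.08, 11], [0, 0, 0.2, 0.08, 11], [0, 0, 0.2, 0.08, 11], [0, 0, 0.2, 0.08, 11], [0, 0, 0.2, 0.08, 11], [0, 0, 0.2, 0.08, 11], [0, 0, 0.2, 0.08, 11], [0, 0, 0, 0.08, 11], [0, 0, 0, 0.02, 11], [0, 0, 0, 0, 11], [0, 0, 0, 0, 11]]}}

```text
clock: 9.05
tcp_pos: [0.5747, -0.19, 0.0898]
eef_rot: [2.07, 2.362, 0.003]
wrist_force: [1.6, 1.0, -0.9]
gripper_width: 0.013
grasp_force: 22.7
```

Run:
```python
from m import *
s=env.get_state();M=R.from_rotvec(s['eef_rot']).as_matrix();print(s['clock'],s['tcp_pos'],np.arctan2(M[1,0],M[0,0]),s['wrist_force'],s['torque'])
a=vision.snapshot('wrist')
cv2.imwrite('pics/w5.png',cv2.resize(a[150:350,200:440],None,fx=3,fy=3,interpolation=2))
```

```text
9.05 [ 0.5747 -0.19    0.0898] 1.7026718097673554 [ 1.5938  0.9966 -0.8695] [ 0.2613 -0.5704  0.0261]
```

View pics/w5.png

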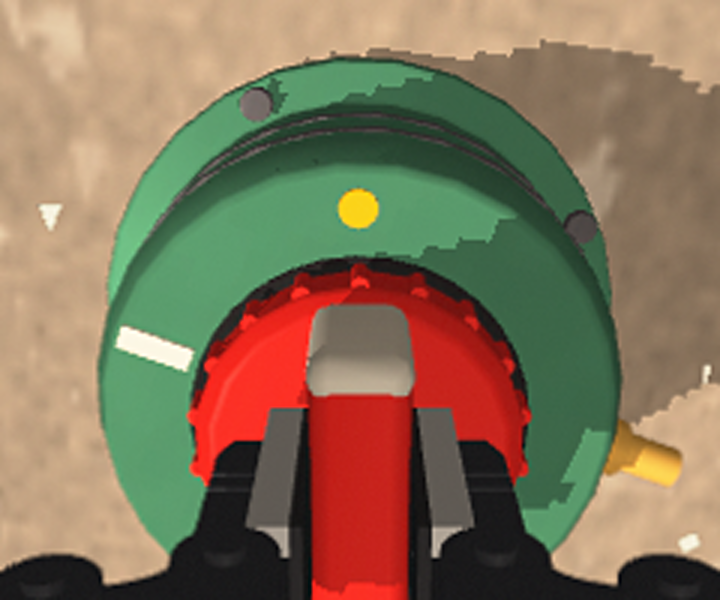

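The white tip (361,350) stands over the yellow dot (358,209), z has dropped 2.4 mm since the regrip, and forces are low, so the plug is home. Release and retreat straight up.

Request:
{"op": "send_rows", "data": {"motion": [[0, 0, 0, 0, 20], [0, 0, 0, 0, 30], [0, 0, 0, 0, 40], [0, 0, 0, 0, 40], [0, 0, -10, 0, 45], [0, 0, -25, 0, 50], [0, 0, -30, 0, 50], [0, 0, -30, 0, 50], [0, 0, -20, 0, 50], [0, 0, -10, 0, 50], [0, 0, 0, 0, 50], [0, 0, 0, 0, 50]]}}

```text
clock: 10.1
tcp_pos: [0.5733, -0.1907, 0.2146]
eef_rot: [-2.073, -2.36, 0.001]
wrist_force: [0.2, -0.2, -1.1]
gripper_width: 0.0502
grasp_force: 0.0
```

Run:
```python
from m import *
s=env.get_state();M=R.from_rotvec(s['eef_rot']).as_matrix();print(s['clock'],s['tcp_pos'],np.arctan2(M[1,0],M[0,0]))
a=vision.snapshot('wrist');p=proj('wrist',[[.574,-.191,.09]],s)[0].astype(int);x,y=np.clip(p-[80,70],0,[480,340])
cv2.imwrite('pics/w6.png',cv2.resize(a[y:y+140,x:x+160],None,fx=4,fy=4,interpolation=2))
```

```text
10.1 [ 0.5733 -0.1907  0.2146] 1.6998404158832288
```

View pics/w6.png

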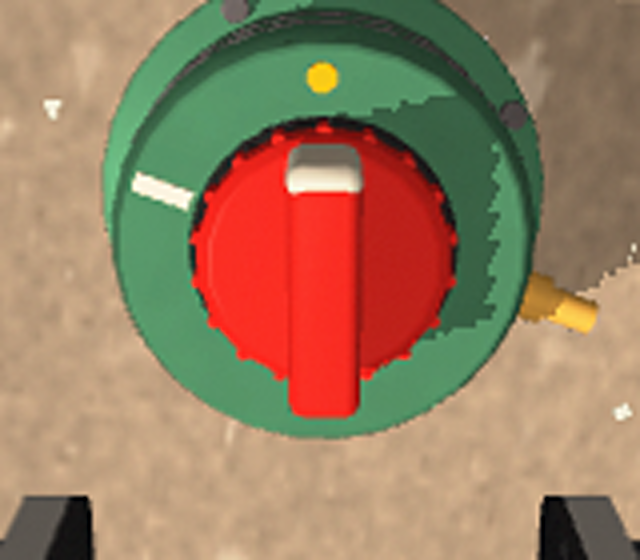

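The plug's white tip (323,165) stays over the yellow dot (322,77) and the gripper is clear, so I'm handing in.

```bash
python3 -c "
from workcell import env
print(env.finish_job())"
```

```text
the job is handed in; nothing more can be done
None
```

The red plug was backed off to the white line, dropped into the thread start, run in clockwise until its white tip stood over the yellow dot, and released. The blue plug was not touched, and the job was handed in at about 10 s (no verdict was returned).

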